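Set the bar cutter's portion stop to the sample bar

ROBOT

A 6-joint arm with a two-finger parallel gripper is mounted at the origin on the work surface. World frame = base frame: x ahead of the robot, y to its left, z up, the work surface at z = 0. Lengths are in mm, angles in rad, forces in N, time in s.
With the tool pointing down it reaches from about 350 to 775 mm from the base axis. Payload 7.3 kg.
Tool frame: the origin (TCP) lies at the centre of the arm's flange, where the gripper is bolted on; the fingertips stand 178 mm ahead of it and the grasp point (between the pads) lies 159 mm ahead of it; z points along the fingers, y is the line along which they close (so a half turn about z gives the same grasp; the last joint's range is limited). The gripper opens to 92 mm and grips with 3 to 60 N. Pads are 19 mm wide; open, the fingers measure 130 mm over their backs; the gripper's body (75 mm by 190 mm) begins 47 mm behind the grasp point.
Start: joints at [-1.287, 0.342, 1.524, -0, 1.275, -0.146], TCP at [218.781, -477.245, 404.741] pointing down, gripper open.
Joint ranges: [-2.53, 2.53], [-0.77, 2.02], [0.04, 2.7], [-1, 4.14], [0.28, 2.66], [-3.11, 3.11]. Speed limits (rad/s): [2.57, 2.57, 3.14, 3.14, 3.14, 3.14].

INTERFACE

Orientations are given as [roll, pitch, yaw] about the fixed x, y, z axes, in that order (R = Rz(yaw) Ry(pitch) Rx(roll)).
In Python, from plant import * gives the robot as it stands. The module is installed in compiled form; this text tells all that it offers.
- The arm moves only by the shell command python3 -m inch 'ROWS'. ROWS is JSON, a list of rows, each a list of 5 numbers: the shift along the tool's x, y, z in m, then the turn about the tool's z in rad, then the opening, from 0 (shut) to 1 (fully open). In form: [[tx, ty, tz, spin, claw], ...]. A call has 1 to 8 rows; each row is the pose to reach, as a shift and turn from the pose commanded when the call began, along the tool's axes at that moment; what a row does not reach only later rows make up. A row lasts 1/12 s, in which the tool goes at most 41.7 mm and 7.16 degrees, less where a joint would pass 70% of its speed; a pose out of reach is approached as far as the arm can. A call with a gripper value outside its range is refused whole. The fingers move at their own pace and stop on an object; the grip force is fixed at half the most. Time passes only in rows, so rows that repeat a pose let the fingers close. It gives the time, the measured TCP pose, the force, the opening and the grip force at its end, in the units of the state.
- get_obs(): the state, without advancing time (a new reading comes with each control period).
- capture(name): name is "side" or "top" or "wrist"; returns a dict with "color" (480x640x3 uint8, red, green, blue), "intrinsics" (3x3 intrinsics, pixels), "pose" (4x4, takes a point from camera to world coordinates). Camera axes: x right, y down, z forward; pixel columns grow to the right and rows downward; lengths in mm; the calibration is good to about 2 mm. A picture is of the moment at which its call begins. There is no depth.
- close_job(): hands the job in; it is judged then, once.
Trained networks look in a picture, given as the dict that the camera call returned (one of the last four; its "shot" number tells which), for a name from the list of things; names that differ only in an ending like _2 or _b are one class to them, and where a whole thing is asked for, a point or a joint stands for the part that bears it (a point fixed in the world has none). Each returns a list of dicts, best first, with "conf" (0 to 1); they miss things now and then, are a little off and sometimes report something else, mostly with a low value. They report only what shows in the picture. A call takes as long as a camera call. They do not tell look-alikes from the thing itself.
- look_for(picture, target): "rect" ([centre column, centre row, width, height] in pixels, round what is visible of it).
- trace(picture, target): "pixels" (480x640 bool, what is visible of it) and "rect" ([centre column, centre row, width, height] in pixels, round what is visible of it).
- tip_of(picture, target): "centre" ([column, row] in pixels: a listed point, or the origin of a listed thing).
The state is a dict: "time": time; "joint_positions": joint angles; "dq": joint speeds; "tau": joint torques, N m; "tool_pos": TCP position; "tcp_rot": TCP orientation; "contact_force": force on the tool from outside, world axes, zero at the start; "moment": the same for the moment, N m; "grip_width": finger opening in mm; "finger_force": force on a finger pad.
Only numpy, scipy, OpenCV 4.12 (cv2) and the standard library are available. Lean on these libraries where they do the work, as an engineer would, in place of code of your own. Each camera call takes 0.05 s, during which the arm holds its last target. There are 200 camera calls.

TASK

Set the bar cutter's portion stop to the sample nougat bar that lies on the cutter between the stop and the closed knife: flip the stop's red cam lever up to free it, then slide the stop gently towards the knife until the bar sits square and snug, with no gap, between the stop plate and the knife blade, and flip the lever fully down again so that the stop is locked there. Do not crush the bar or lift the knife, and leave the other things on the counter as they are.

Things in the scene. Friction and masses are not known exactly. Their poses are not given: they have to be found in the camera images.
- cutter: Bench bar cutter, fixed; steel base 240 (x) x 420 (y) mm, white board on top at z = 40 mm. Origin: centre of base at counter height. y runs along it from stop to knife; +x is its far side, with the aluminium back fence (x 85 to 105, y -213 to 85, top z 75 mm; yellow scale strip). z up.
- knife_face (a point): Point on the blade face that looks to the stop, at board height; cutter axes (cutter frame 60, 100, 40 mm). The bar ends against this upright face, the plane y = 100 mm of the cutter. The knife lies across the board at cutter y 90 to 114 mm, top z 104 mm.
- knife (a joint): Knife hinge at the far side, rad: 0 = closed on the board (starts and stays so), grows when lifted. Blade 3 mm thick, spine top z 98 mm; black round handle, 25 mm thick, reaches to cutter x = -202 mm on the near side. Only its weight holds it down.
- stop (a joint): Portion stop, slides along the fence, m: gap from its plate to the knife face = 0.200 - value; grows towards the knife (+y), 0 to 0.17; starts 0 to 0.065. At 0.120 the gap is just the 80 mm bar. Free: about 2.5 N of friction, stays where left. Locked: the cam holds it against 60 N or more.
- stop_grip (a point): Middle of the stop plate's top edge, 20 mm from its near end, z = 80 mm; cutter axes. Plate: upright steel, 10 mm thick (y), 114 mm long (cutter x -30 to 84 mm), from 2 to 40 mm above the board; its face to the bar is 5 mm to +y of this point. May be pinched here from above across its thickness, clear of the bar, and slid.
- lever (a joint): Cam lever on the stop, hinge, rad: 0 = fully down, locked (starts 0 to 0.04); 1.75 = all the way up, a little past upright. The cam grips the fence below about 0.7; the stop is free above 1.1. Friction keeps it where it is left: about 3 to 9 N at the grip turn it.
- lever_hinge (a point): Point on the lever's axis, over the middle of the fence, 89 mm above the counter; cutter axes, the hinge axis is y. Moves with the stop. The grey ears beside it are 44 mm wide over all (y), top z 103 mm. Lever and stop plate share one middle plane.
- lever_grip (a point): Middle of the red grip, 80 mm from the hinge axis; grip 56 long, 16 wide (y), 12 mm thick, its end 104 mm from the axis. At joint value q the lever points to the near side (cutter -x), 0.17 + q rad above level; locked, this point is at z = 102 mm. May be pinched from above across its width; it turns between the pads.
- bar: The sample: nougat bar, green and gold crust, 80 long (its y), 36 wide (x), 24 mm high, about 110 g, loose on the board between stop and knife. Origin: centre of underside. Starts 8 to 22 mm short of the knife face, turned up to 0.08 rad, some mm off the fence. Breaks if squeezed with over 40 N.
- cut_bar: Another bar of the same size on the board beyond the knife; leave it. Origin: centre of its underside.
- scraper: Bench scraper lying on the counter beyond the stop end of the cutter, black handle 130 x 25 mm, blade 75 x 135 mm; leave it. Origin: centre of its blade.
- jar: Green glass jar with gold cap, 66 mm across, 88 mm high, on the counter beside the cutter; leave it. Origin: centre of its underside.
- cup: Steel cup, 68 mm across, 65 mm high, on the counter beside the cutter; leave it. Origin: centre of its underside.
- tin: Open purple tin of cookies, 160 mm across, 62 mm high, on the left of the counter; leave it. Origin: centre of its underside.
- tin_lid: Purple tin lid, 164 mm across, 16 mm high, lying on the right of the counter; leave it. Origin: centre of its underside.
Not all that is in view belongs to the job. What is shaped like the bar but purple is not meant.

How it is judged:
By the outcome, as a careful person would: the job done as asked, in the order asked, and still so for the second after the job is handed in, with the robot touching nothing.
It also fails if it takes over 69 s, if anything falls off the work surface, if the arm or the gripper's body presses on something with over 40 N, if the wrist force passes 120 N, or if a joint passes its speed limit or range.

## Working session

There is one attempt and no reset: what is moved stays moved. The work goes in short steps, Python scripts to look and compute and a shell command to move; the robot and the scene stay as the last step left them, time stands still between calls to the robot, and variables do not carry over. Pictures are saved under pics/ and viewed, at most 10 in all, crops included, and the job is handed in when it is done.

```bash
mkdir -p pics
cat > h.py <<'E'
from plant import *
import numpy as np, cv2
def ray(p,uv):
    K=np.array(p["intrinsics"]);T=np.array(p["pose"])
    d=T[:3,:3]@np.linalg.inv(K)@np.array([uv[0],uv[1],1.]);return T[:3,3],d
def atz(p,uv,z):
    o,d=ray(p,uv);return o+d*(z-o[2])/d[2]
def tri(prs):
    A=np.zeros((3,3));b=np.zeros(3)
    for o,d in prs:
        d=d/np.linalg.norm(d);M=np.eye(3)-np.outer(d,d);A+=M;b+=M@o
    return np.linalg.solve(A,b)
def proj(p,X):
    K=np.array(p["intrinsics"]);T=np.array(p["pose"])
    c=T[:3,:3].T@(np.array(X)-T[:3,3]);u=K@c;return u[:2]/u[2]
def save(p,n): cv2.imwrite("pics/"+n,p["color"][:,:,::-1])
E
python3 - <<'E'
from h import *
np.set_printoptions(precision=1,suppress=True)
ps={n:capture(n) for n in("top","side")}
for n in ps: save(ps[n],n+"0.png")
for t,z in(("cutter",0),("knife_face",40),("stop_grip",80),("lever_hinge",89),("lever_grip",102),("bar",40),("cut_bar",40),("jar",0),("cup",0)):
    r=[]
    for n,p in ps.items():
        for d in tip_of(p,t)[:2]:
            print(t,n,round(d["conf"],2),np.array(d["centre"]),atz(p,d["centre"],z))
o=get_obs();print(o)
E
```

```text
cutter top 0.85 [336.2 262.4] [491.6 -49.3   0. ]
cutter side 0.67 [346.2 255.7] [485.5 -43.7   0. ]
cutter side 0.31 [324.1 281. ] [546.4  64.3   0. ]
knife_face top 0.66 [311.3 239.1] [568.   35.4  40. ]
knife_face top 0.33 [488.6 250. ] [ 528.9 -562.5   40. ]
knife_face side 0.65 [315.  214.4] [ 587.1 -184.4   40. ]
knife_face side 0.58 [318.4 263.8] [564.   35.4  40. ]
stop_grip top 0.56 [355.9 267.9] [ 468.1 -111.2   80. ]
stop_grip side 0.9 [350.6 221.5] [ 475.5 -108.2   80. ]
lever_hinge top 0.76 [358.7 235.6] [ 573.8 -120.9   89. ]
lever_hinge side 0.75 [315.7 215.5] [ 580.5 -120.7   89. ]
lever_grip top 0.61 [358.1 255.9] [ 505.9 -117.3  102. ]
lever_grip side 0.71 [341.8 213.5] [ 502.3 -117.9  102. ]
bar top 0.78 [377.7 200.4] [ 699.5 -190.5   40. ]
bar top 0.71 [282.9 204.5] [686.3 131.4  40. ]
bar side 0.92 [259.2 293. ] [719.1 156.4  40. ]
bar side 0.8 [267.9 257.9] [711.6  17.8  40. ]
cut_bar top 0.66 [289.3 247.9] [538.5 109.5  40. ]
cut_bar side 0.76 [325.2 280.5] [541.4 100.7  40. ]
jar top 0.74 [256.7 240.5] [568.1 223.6   0. ]
jar side 0.89 [314.  326.4] [565.  233.2   0. ]
jar side 0.61 [314.5 215.3] [ 591.9 -227.7    0. ]
cup top 0.72 [335.1 261.2] [495.7 -45.6   0. ]
cup top 0.6 [423.2 239.6] [ 569.2 -350.     0. ]
cup side 0.69 [322.2 189.2] [ 574.2 -366.6    0. ]
cup side 0.59 [340.9 155.1] [ 516.8 -572.5    0. ]
{'time': 1.0, 'joint_positions': array([-1.3,  0.3,  1.5, -0. ,  1.3, -0.1]), 'dq': array([ 0., -0.,  0.,  0., -0., -0.]), 'tau': array([  0. , -43.1, -24.4,   0.1,   0. ,   0. ]), 'tool_pos': array([ 218.8, -477.3,  404.7]), 'tcp_rot': array([3.1, 0. , 0.4]), 'contact_force': array([-0.6,  0.8,  0.6]), 'moment': array([ 0.,  0., -0.]), 'finger_force': 0.0, 'grip_width': 91.69686889515758}
```

View pics/top0.png

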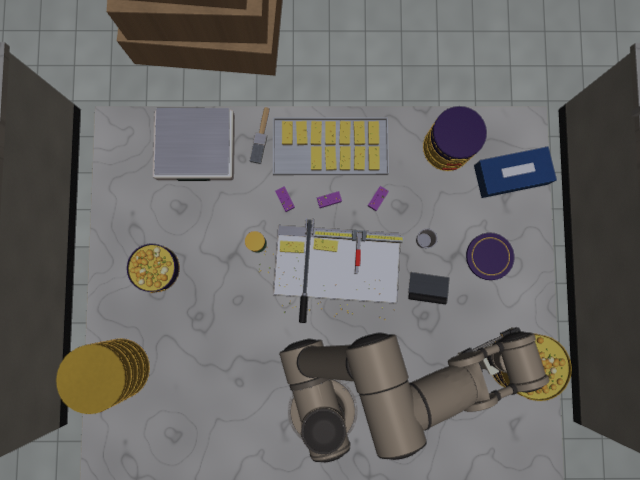

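View pics/side0.png

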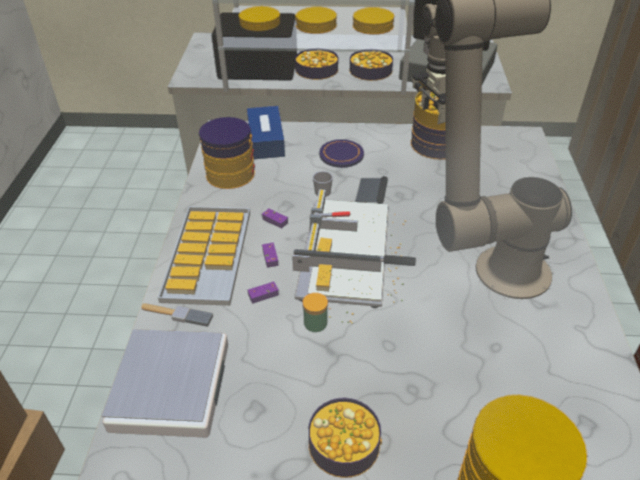

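The top view shows the cutter at about (336,265), with the knife at columns 303–310 and the red lever at (358,257). The sample bar is at (325,244) and the cut bar at (291,246). The side view agrees: lever (340,214), sample bar (325,247). The cutter's +y runs roughly along world +y, with a small turn.

```bash
cat >> h.py <<'E'
def totool(P,yaw=None):
    """shift in tool axes (m) for world target TCP P (mm), and spin to reach yaw"""
    o=get_obs();from scipy.spatial.transform import Rotation as R
    M=R.from_euler('xyz',o["tcp_rot"]).as_matrix()
    s=M.T@(np.array(P)-o["tool_pos"])/1000
    sp=None if yaw is None else -(yaw-o["tcp_rot"][2])
    return s.round(4),sp
E
python3 - <<'E'
from h import *
print(get_obs()["tcp_rot"],totool([440,-100,440],-0.07))
p=capture("wrist");print(np.array(p["pose"]).round(2),p["intrinsics"])
E
```

```text
[3.14153881e+00 8.25435273e-06 4.29772051e-01] (array([ 0.3583, -0.2508, -0.0353]), np.float64(0.4997720511616723))
[[ 4.2000e-01 -8.7000e-01 -2.5000e-01  2.8546e+02]
 [-9.1000e-01 -4.0000e-01 -1.2000e-01 -4.4705e+02]
 [-0.0000e+00  2.8000e-01 -9.6000e-01  3.8547e+02]
 [ 0.0000e+00  0.0000e+00  0.0000e+00  1.0000e+00]] [[404.78055088   0.         315.80798747]
 [  0.         404.78055088 238.28392128]
 [  0.           0.           1.        ]]
```

```bash
python3 -m inch '[[0.03,-0.02,-0.03,0.12,1],[0.06,-0.042,-0.035,0.24,1],[0.09,-0.063,-0.035,0.36,1],[0.12,-0.084,-0.035,0.48,1],[0.15,-0.105,-0.035,0.5,1],[0.18,-0.126,-0.035,0.5,1],[0.21,-0.147,-0.035,0.5,1],[0.24,-0.168,-0.035,0.5,1]]'
python3 -c "
from h import *
print(totool([440,-100,440],-0.07))"
```

```text
time: 1.72
tool_pos: [367.4, -222.8, 440.0]
tcp_rot: [3.141, -0.001, -0.071]
contact_force: [-0.2, -0.9, -0.4]
grip_width: 91.7
finger_force: 0.0
(array([ 6.380e-02, -1.276e-01, -1.000e-04]), np.float64(-0.0005008482269888703))
```

```bash
python3 -m inch '[[0.016,-0.032,0,0,1],[0.032,-0.064,0,0,1],[0.048,-0.096,0,0,1],[0.064,-0.128,0,0,1],[0.064,-0.128,0,0,1]]'
python3 - <<'E'
from h import *
np.set_printoptions(precision=1,suppress=True)
p=capture("wrist");save(p,"w1.png")
for t,z in(("cutter",0),("knife_face",40),("stop_grip",80),("lever_hinge",89),("lever_grip",102),("bar",40)):
    for d in tip_of(p,t)[:2]:
        print(t,round(d["conf"],2),np.array(d["centre"]),atz(p,d["centre"],z))
E
```

```text
time: 2.13
tool_pos: [441.6, -96.9, 439.9]
tcp_rot: [-3.14, -0.001, -0.065]
contact_force: [-0.6, 0.2, -0.3]
grip_width: 91.9
finger_force: 0.0
cutter 0.78 [267.8 156.9] [484.4 -50.5   0. ]
cutter 0.44 [ 88.9 102.9] [548.  120.8   0. ]
stop_grip 0.93 [334.1 172.3] [ 474.1 -114.5   80. ]
lever_hinge 0.96 [336.  32.] [ 578.6 -121.    89. ]
lever_grip 0.62 [337.5 144. ] [ 498.1 -117.5  102. ]
bar 0.68 [210.1  89.5] [549.1 -10.1  40. ]
```

View pics/w1.png

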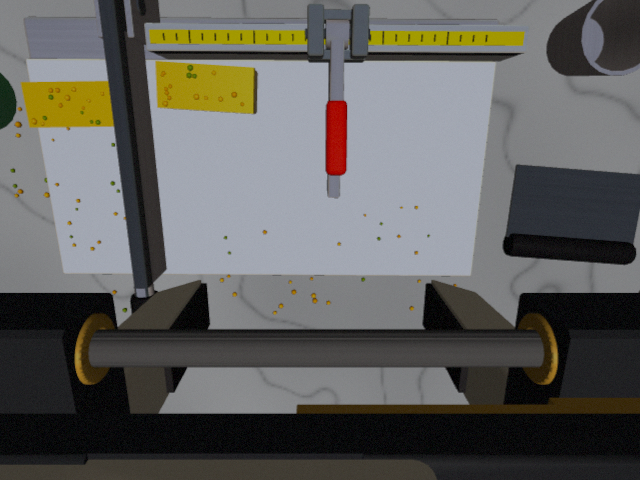

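The wrist view shows the lever's red grip at (337,138) and the hinge at (338,30). The stop plate is hidden under the lever, and the bar spans (157–256, 62–113), slightly turned. The board's near edge runs from (63,275) to (472,276).

Run:
```python
from h import *
np.set_printoptions(precision=2,suppress=True)
p=capture("wrist")
a,b=atz(p,(63,275),40),atz(p,(472,276),40)
print(a,b,np.linalg.norm(a-b),"yaw",np.arctan2(-(a-b)[0],(a-b)[1]))
a,b=atz(p,(151,50),75),atz(p,(523,52),75)
print(a,b,np.linalg.norm(a-b),"yaw",np.arctan2(-(a-b)[0],(a-b)[1]))
# red grip
hsv=cv2.cvtColor(p["color"],cv2.COLOR_RGB2HSV)
m=(((hsv[...,0]<8)|(hsv[...,0]>172))&(hsv[...,1]>180)&(hsv[...,2]>80)).astype(np.uint8);m[290:]=0
n,l,s,c=cv2.connectedComponentsWithStats(m);k=1+s[1:,4].argmax();print(s[k],c[k],atz(p,c[k],108))
for q in tip_of(p,"stop_grip")[:1]: print(atz(p,q["centre"],80))
```

```text
[383.4  155.01  40.  ] [ 352.95 -254.64   40.  ] 410.7875812149044 yaw -0.07419377321174957
[575.82  16.2   75.  ] [ 553.57 -274.55   75.  ] 291.6019046400297 yaw -0.07635932541197997
[ 317   97   21   75 1417] [326.94 133.65] [ 503.6  -116.37  108.  ]
[ 473.89 -112.77   80.  ]
```

```bash
python3 -c "
from h import *
print(totool([502,-116.5,264],-0.075), get_obs()['tool_pos'])"
```

```text
(array([0.0634, 0.0097, 0.1758]), np.float64(0.002840283168735122)) [ 439.40800368 -102.25574773  439.75760342]
```

```bash
python3 -m inch '[[0.02,0.003,0.03,0.003,0.6],[0.04,0.008,0.06,0.003,0.6],[0.063,0.012,0.09,0.003,0.6],[0.063,0.012,0.12,0.003,0.6],[0.063,0.012,0.12,0.003,0.6],[0.063,0.012,0.12,0.003,0.6]]'
python3 - <<'E'
from h import *
np.set_printoptions(precision=2,suppress=True)
p=capture("wrist");save(p,"w2.png")
for i in range(4): print(get_obs()["tool_pos"]); q=capture("wrist")
print(totool([502,-116.5,264],-0.075))
for t,z in (("stop_grip",80),("lever_hinge",89),("lever_grip",102)):
    for d in tip_of(p,t)[:1]: print(t,d["conf"],d["centre"],atz(p,d["centre"],z))
E
```

```text
time: 3.08
tool_pos: [501.3, -118.1, 318.8]
tcp_rot: [-3.14, 0.004, -0.074]
contact_force: [-0.1, -0.3, 0.9]
grip_width: 57.4
finger_force: 0.0
[ 501.67 -118.14  320.56]
[ 501.87 -118.11  321.52]
[ 501.92 -118.05  321.95]
[ 501.91 -117.97  321.98]
(array([-0.  , -0.  ,  0.06]), np.float64(0.0016494849925031002))Traceback (most recent call last):
  File "<stdin>", line 7, in <module>
ValueError: only the last four pictures can be asked about
```

View pics/w2.png

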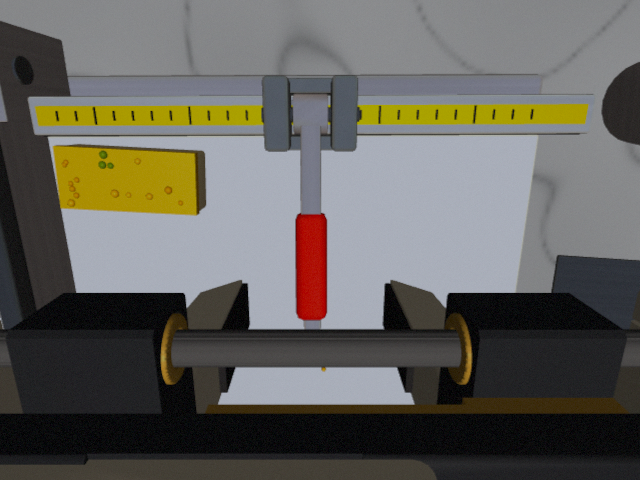

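Scale and fence are level, the red grip centre is at (311,266), and the fingers are centred at about column 316.

Run:
```python
from h import *
np.set_printoptions(precision=2,suppress=True)
p=capture("wrist")
print(atz(p,(311.5,266),107),atz(p,(311,102),89),"bar end",atz(p,(200,180),60),"ears mid",atz(p,(310.5,113),103),"plate?",[atz(p,d["centre"],80) for d in tip_of(p,"stop_grip")[:1]])
for t,z in (("lever_hinge",89),("lever_grip",102)):
    for d in tip_of(p,t)[:1]: print(t,d["conf"],d["centre"],atz(p,d["centre"],z))
print(totool([502,-116.5,264],-0.075))
```

```text
[ 505.21 -117.09  107.  ] [ 585.68 -122.75   89.  ] bar end [547.72 -52.91  60.  ] ears mid [ 580.1  -122.23  103.  ] plate? [array([ 472.34, -113.28,   80.  ])]
lever_hinge 0.61 [307.1, 120.2] [ 577.09 -120.12   89.  ]
lever_grip 0.6 [310.2, 277.7] [ 496.92 -115.72  102.  ]
(array([ 0.  , -0.  ,  0.06]), np.float64(0.0018222835170654123))
```

```bash
python3 -m inch '[[0,0,0.025,0,0.6],[0,0,0.045,0,0.6],[0,0,0.056,0,0.6],[0,0,0.056,0,0.6],[0,0,0.056,0,0.3],[0,0,0.056,0,0],[0,0,0.056,0,0],[0,0,0.056,0,0]]'; python3 -m inch '[[0,0,0,0,0],[0,0,0,0,0],[0,0,0,0,0]]'
```

```text
time: 4.2
tool_pos: [502.0, -117.8, 264.7]
tcp_rot: [3.141, -0.002, -0.073]
contact_force: [0.5, 0.6, -0.3]
grip_width: 33.0
finger_force: 0.0
time: 4.45
tool_pos: [501.9, -117.3, 264.1]
tcp_rot: [-3.141, -0.001, -0.073]
contact_force: [0.6, 0.2, 1.6]
grip_width: 16.1
finger_force: 30.0
```

```bash
python3 -m inch '[[0.002,0,-0.008,0,0],[0.0046,0,-0.015,0,0],[0.008,0,-0.022,0,0],[0.012,0,-0.029,0,0],[0.017,0,-0.035,0,0],[0.0225,0,-0.041,0,0],[0.0225,0,-0.041,0,0]]'
```

```text
time: 5.03
tool_pos: [524.5, -119.2, 305.9]
tcp_rot: [-3.141, 0.001, -0.073]
contact_force: [-6.0, 2.2, 4.0]
grip_width: 15.6
finger_force: 30.0
```

```bash
python3 -m inch '[[0.006,0,-0.0055,0,0],[0.0124,0,-0.010,0,0],[0.0265,0,-0.017,0,0],[0.042,0,-0.0213,0,0],[0.058,0,-0.0225,0,0],[0.070,0,-0.0212,0,0],[0.070,0,-0.0212,0,0],[0.070,0,-0.0212,0,0]]'
```

```text
time: 5.7
tool_pos: [595.1, -124.4, 327.7]
tcp_rot: [3.141, -0.004, -0.073]
contact_force: [-0.5, 2.2, 5.3]
grip_width: 15.1
finger_force: 30.0
```

```bash
python3 -m inch '[[0,0,0,0,0.5],[0,0,0,0,0.5],[0,0,0,0,0.5],[0,0,-0.03,0,0.5],[0,0,-0.065,0,0.5],[-0.03,0,-0.065,0,0.5],[-0.06,0,-0.065,0,0.5],[-0.06,0,-0.065,0,0.5]]'
python3 - <<'E'
from h import *
np.set_printoptions(precision=2,suppress=True)
capture("wrist");p=capture("wrist");save(p,"w3.png")
print(totool([475,-114.4,389],-0.075),get_obs()["tool_pos"])
for t,z in (("stop_grip",80),("lever_hinge",89)):
    for d in tip_of(p,t)[:1]: print(t,d["conf"],d["centre"],atz(p,d["centre"],z))
E
```

```text
time: 6.37
tool_pos: [530.1, -119.5, 390.8]
tcp_rot: [-3.141, 0.004, -0.074]
contact_force: [0.4, -1.2, 0.1]
grip_width: 45.5
finger_force: 0.0
(array([-0.06, -0.  ,  0.  ]), np.float64(0.00105383346842651)) [ 533.47 -120.22  391.47]
stop_grip 0.86 [318.5, 297.5] [ 472.98 -118.68   80.  ]
lever_hinge 0.64 [314.8, 162.7] [ 578.1  -123.57   89.  ]
```

View pics/w3.png

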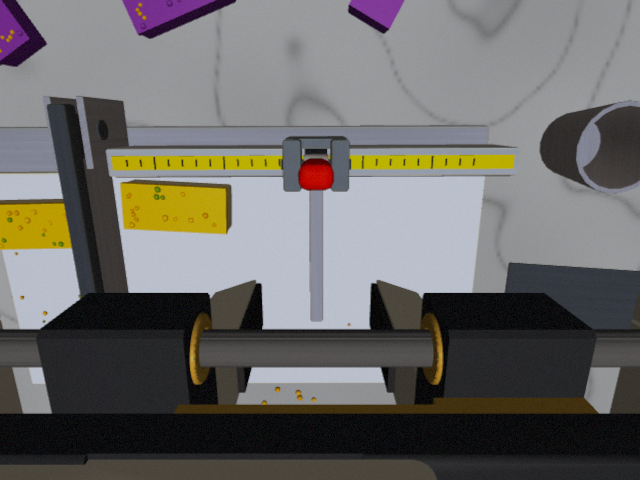

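The lever now stands up, with the red knob at (316,173). The plate's top edge runs down column 316 to its near end at (316,320), and the bar's stop end is at column ~229.

Run:
```python
from h import *
np.set_printoptions(precision=2,suppress=True)
p=capture("wrist")
e=atz(p,(316.5,320),80);f=atz(p,(316,200),80);print(e,f,np.arctan2((f-e)[1],(f-e)[0]))
u=np.array([np.cos(.075),-np.sin(.075),0]);g=e+20*u;print(g)
v=np.array([np.sin(.075),np.cos(.075),0])
c=[atz(p,x,64) for x in((123,182),(121,228),(229,186),(228,233))]
for x in c: print("bar corner rel to plate mid (y)",(x-g)@v,(x-g)@u)
print("knife base px->",(atz(p,(127,260),40)-g)@v,(atz(p,(121,150),90)-g)@v)
print(totool([g[0],g[1],231],-0.075),totool([g[0],g[1],391],-0.075))
```

```text
[ 457.2  -116.42   80.  ] [ 553.75 -123.04   80.  ] -0.06839554802117531
[ 477.14 -117.92   80.  ]
bar corner rel to plate mid (y) 147.53803399263808 87.33788767415695
bar corner rel to plate mid (y) 153.75352893841605 51.17521000679426
bar corner rel to plate mid (y) 67.04640576427326 84.4672767080052
bar corner rel to plate mid (y) 69.93725931418037 47.28965103481963
knife base px-> 164.16824197685037 133.7357435811357
(array([-0.06,  0.  ,  0.16]), np.float64(0.0016709091958926753)) (array([-0.06,  0.  , -0.  ]), np.float64(0.0016709091958926753))
```

```bash
python3 -m inch '[[-0.03,0,0.0,0,0.5],[-0.057,0.0005,0.03,0,0.5],[-0.057,0.0005,0.07,0,0.5],[-0.057,0.0005,0.105,0,0.5],[-0.057,0.0005,0.135,0,0.5],[-0.057,0.0005,0.155,0,0.5],[-0.057,0.0005,0.160,0,0.5],[-0.057,0.0005,0.160,0,0.5]]'; python3 -m inch '[[0,0,0,0,0.2],[0,0,0,0,0],[0,0,0,0,0],[0,0,0,0,0],[0,0,0,0,0],[0,0,0,0,0]]'
```

```text
time: 7.28
tool_pos: [477.6, -116.5, 229.5]
tcp_rot: [-3.141, 0.003, -0.073]
contact_force: [-0.8, 0.1, -0.2]
grip_width: 45.7
finger_force: 0.0
time: 7.78
tool_pos: [477.4, -116.4, 231.5]
tcp_rot: [3.141, -0.001, -0.073]
contact_force: [0.8, 4.4, 1.2]
grip_width: 10.9
finger_force: 3.7
```

```bash
python3 -m inch '[[0,0,0,0,0],[0,0,0,0,0]]'; python3 -m inch '[[0,-0.006,0,0,0],[0,-0.012,0,0,0],[0,-0.018,0,0,0],[0,-0.024,0,0,0],[0,-0.030,0,0,0],[0,-0.036,0,0,0],[0,-0.042,0,0,0],[0,-0.048,0,0,0]]'; python3 -m inch '[[0,0,0,0,0],[0,0,0,0,0]]'
```

```text
time: 7.95
tool_pos: [477.4, -116.4, 231.4]
tcp_rot: [3.141, -0.001, -0.073]
contact_force: [-0.0, -0.1, 6.0]
grip_width: 10.1
finger_force: 30.0
time: 8.62
tool_pos: [480.9, -68.6, 231.4]
tcp_rot: [3.141, -0.001, -0.073]
contact_force: [-1.9, -2.6, 5.7]
grip_width: 9.9
finger_force: 30.0
time: 8.78
tool_pos: [480.9, -68.0, 231.4]
tcp_rot: [-3.141, -0.001, -0.073]
contact_force: [-1.3, 2.0, 6.2]
grip_width: 10.1
finger_force: 30.0
```

```bash
python3 -m inch '[[0,-0.0025,0,0,0],[0,-0.005,0,0,0],[0,-0.0075,0,0,0],[0,-0.010,0,0,0],[0,-0.0125,0,0,0],[0,-0.015,0,0,0],[0,-0.0175,0,0,0],[0,-0.020,0,0,0]]'; python3 -m inch '[[0,0,0,0,0],[0,0,0,0,0]]'
python3 - <<'E'
from h import *
np.set_printoptions(precision=2,suppress=True)
p=capture("wrist");save(p,"w4.png")
E
```

```text
time: 9.45
tool_pos: [482.3, -48.8, 231.4]
tcp_rot: [3.141, -0.0, -0.073]
contact_force: [-2.0, -3.1, 7.1]
grip_width: 10.1
finger_force: 30.0
time: 9.62
tool_pos: [482.3, -48.5, 231.4]
tcp_rot: [3.141, -0.0, -0.073]
contact_force: [-1.5, 0.0, 6.3]
grip_width: 9.7
finger_force: 30.0
```

View pics/w4.png

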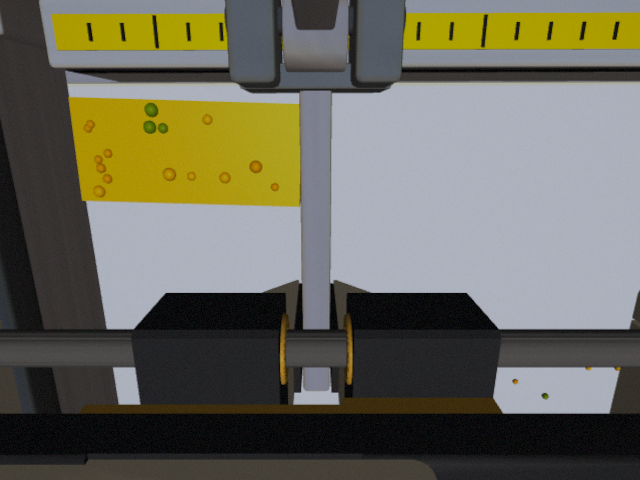

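The bar spans columns 70–300 and is nearly touching the plate (column 301). There is still a small gap at the knife.

```bash
python3 -m inch '[[0,-0.001,0,0,0],[0,-0.002,0,0,0],[0,-0.003,0,0,0],[0,-0.004,0,0,0],[0,-0.005,0,0,0],[0,-0.006,0,0,0]]'; python3 -m inch '[[0,-0.0005,0,0,0],[0,-0.001,0,0,0],[0,-0.0015,0,0,0],[0,-0.0015,0,0,0]]'; python3 -m inch '[[0,-0.0005,0,0,0],[0,-0.001,0,0,0],[0,-0.001,0,0,0]]'
```

```text
time: 10.17
tool_pos: [482.7, -43.0, 231.4]
tcp_rot: [3.141, -0.0, -0.073]
contact_force: [-1.6, -2.8, 5.5]
grip_width: 9.9
finger_force: 30.0
time: 10.5
tool_pos: [482.8, -41.4, 231.4]
tcp_rot: [3.141, -0.0, -0.073]
contact_force: [-3.0, -2.6, 7.4]
grip_width: 9.6
finger_force: 30.0
time: 10.75
tool_pos: [482.9, -40.4, 231.4]
tcp_rot: [3.141, -0.0, -0.073]
contact_force: [-2.6, -2.3, 5.8]
grip_width: 9.9
finger_force: 30.0
```

```bash
python3 -m inch '[[0,-0.0004,0,0,0],[0,-0.0008,0,0,0],[0,-0.001,0,0,0]]'|grep -E 'pos|cont'; python3 -m inch '[[0,-0.0004,0,0,0],[0,-0.0008,0,0,0],[0,-0.0008,0,0,0]]'|grep -E 'pos|cont'
```

```text
tool_pos: [483.0, -39.5, 231.4]
contact_force: [-2.4, -2.6, 6.2]
tool_pos: [483.0, -38.6, 231.4]
contact_force: [-1.9, -3.2, 7.1]
```

Run:
```python
from h import *
p=capture("wrist");save(p,"w5.png")
```

```text
(no output)
```

View pics/w5.png

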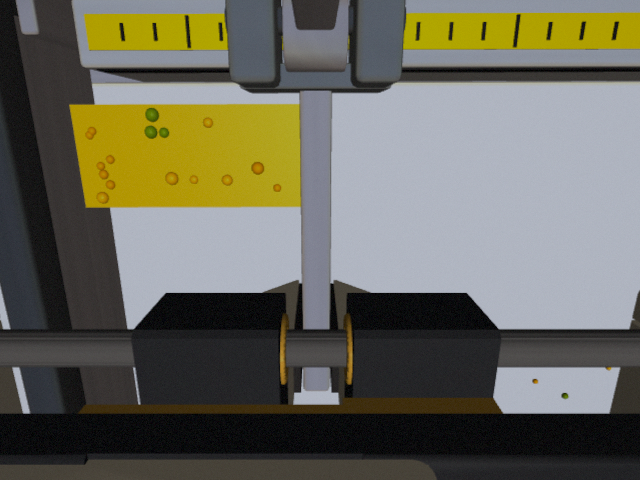

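The bar is square to the plate now (edges at rows 105/207, columns 72–301). I continue in small steps and watch the force.

```bash
python3 - <<'E'
from h import *
p=capture("wrist");v=np.array([np.sin(.075),np.cos(.075),0])
k=[atz(p,x,40)@v for x in((110,212),(124,280))];b=[atz(p,x,64)@v for x in((72,110),(85,203),(301,110),(301,203))]
print(k,b)
E
python3 -m inch '[[0,-0.0004,0,0,0],[0,-0.0006,0,0,0],[0,-0.0006,0,0,0]]'|grep -E 'pos|cont'
```

```text
[np.float64(85.99749799561695), np.float64(83.9638051923808)] [np.float64(81.84309933148532), np.float64(82.38962742997717), np.float64(1.9581301323376081), np.float64(2.1938458604921536)]
tool_pos: [483.0, -38.1, 231.4]
contact_force: [-1.5, -3.4, 6.2]
```

Roughly 2–3 mm remain.

```bash
python3 -m inch '[[0,-0.0004,0,0,0],[0,-0.0008,0,0,0],[0,-0.0008,0,0,0]]'|grep -E 'pos|cont';python3 -m inch '[[0,-0.0003,0,0,0],[0,-0.0005,0,0,0],[0,-0.0005,0,0,0]]'|grep -E 'pos|cont'
```

```text
tool_pos: [483.1, -37.2, 231.4]
contact_force: [-2.5, -3.3, 7.0]
tool_pos: [483.1, -36.8, 231.4]
contact_force: [-3.2, -3.3, 7.2]
```

```bash
python3 -m inch '[[0,-0.0003,0,0,0],[0,-0.0005,0,0,0],[0,-0.0005,0,0,0]]'|grep -E 'pos|cont'
```

```text
tool_pos: [483.2, -36.3, 231.4]
contact_force: [-3.0, -3.2, 7.2]
```

```bash
python3 -m inch '[[0,-0.0003,0,0,0],[0,-0.0005,0,0,0],[0,-0.0005,0,0,0]]'|grep -E 'pos|cont'
```

```text
tool_pos: [483.2, -35.8, 231.4]
contact_force: [-3.0, -3.6, 6.5]
```

```bash
python3 -m inch '[[0,-0.0003,0,0,0],[0,-0.0005,0,0,0],[0,-0.0005,0,0,0]]'|grep -E 'pos|cont'
```

```text
tool_pos: [483.3, -35.3, 231.4]
contact_force: [-1.5, -3.6, 6.0]
```

```bash
python3 -m inch '[[0,-0.0003,0,0,0],[0,-0.0005,0,0,0],[0,-0.0005,0,0,0]]'|grep -E 'pos|cont'
```

```text
tool_pos: [483.3, -34.8, 231.4]
contact_force: [-1.5, -4.3, 7.2]
```

```bash
python3 -m inch '[[0,-0.0003,0,0,0],[0,-0.0005,0,0,0],[0,-0.0005,0,0,0]]'|grep -E 'pos|cont'
```

```text
tool_pos: [483.3, -34.7, 231.4]
contact_force: [-2.6, -5.7, 5.7]
```

```bash
python3 -m inch '[[0,-0.0003,0,0,0],[0,-0.0003,0,0,0],[0,-0.0003,0,0,0]]'|grep -E 'pos|cont|grip'
```

```text
tool_pos: [483.3, -34.6, 231.4]
contact_force: [-3.5, -8.6, 6.3]
grip_width: 9.8
```

```bash
python3 -m inch '[[0,-0.0003,0,0,0],[0,-0.0003,0,0,0],[0,-0.0003,0,0,0]]'|grep -E 'pos|cont|grip'
```

```text
tool_pos: [483.3, -34.5, 231.4]
contact_force: [-3.1, -9.4, 7.3]
grip_width: 9.8
```

Contact: the force went from about 3 N to 9 N with no more travel. Now I release and rise.

```bash
python3 -m inch '[[0,0,0,0,0.2],[0,0,0,0,0.4],[0,0,0,0,0.5],[0,0,0,0,0.5],[0,0,-0.02,0,0.5],[0,0,-0.05,0,0.5],[0,0,-0.08,0,0.4],[0,0,-0.11,0,0.3]]';  python3 -m inch '[[0,0,-0.03,0,0.1],[0,0,-0.06,0,0],[0,0,-0.06,0,0],[0,0,-0.06,0,0],[0,0,-0.06,0,0]]'
python3 - <<'E'
from h import *
np.set_printoptions(precision=4,suppress=True)
capture("wrist");p=capture("wrist");save(p,"w6.png")
o=get_obs();print(o["tool_pos"],o["grip_width"])
print(totool([586,-40.4,391],-0.075))
for d in tip_of(p,"lever_hinge")[:1]: print(d["conf"],d["centre"],atz(p,d["centre"],89))
E
```

```text
time: 14.52
tool_pos: [483.2, -33.1, 341.9]
tcp_rot: [-3.141, 0.001, -0.073]
contact_force: [1.3, -0.4, 0.3]
grip_width: 36.7
finger_force: 0.0
time: 14.93
tool_pos: [483.1, -33.1, 400.2]
tcp_rot: [-3.141, 0.001, -0.073]
contact_force: [-0.6, 0.3, -0.0]
grip_width: 4.1
finger_force: 0.0
[483.1212 -33.2129 399.4626] 0.6892974309352344
(array([ 0.1032, -0.0003,  0.0082]), np.float64(0.001910307102949857))
0.75 [319.5, 77.3] [584.1367 -43.7808  89.    ]
```

View pics/w6.png

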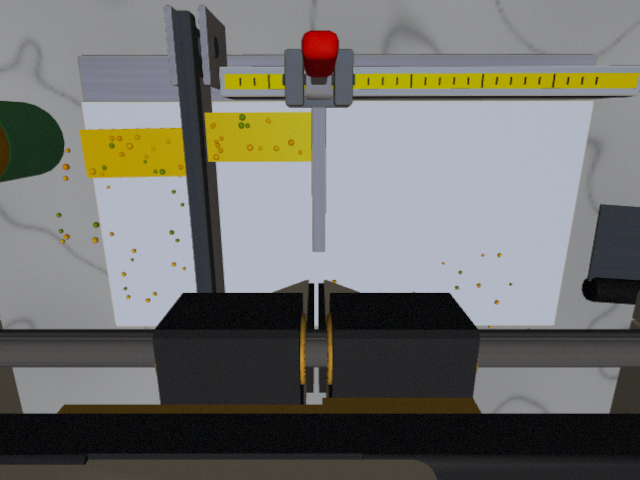

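The bar sits snug and square between the plate (column 312) and the knife. The lever's knob is at (320,50). Next I go behind the lever with the fingers closed.

```bash
python3 -c "
from h import *
p=capture('wrist');u=np.array([np.cos(.075),-np.sin(.075),0])
print([(atz(p,x,190)-np.array([586,-40.4,0]))@u for x in((320,32),(320,56))])"
python3 -m inch '[[0.035,0,0,0,0],[0.07,0,0,0,0],[0.105,0,0,0,0],[0.14,0,0,0,0],[0.155,0,0,0,0],[0.155,0,0.03,0,0],[0.155,0,0.0625,0,0],[0.155,0,0.0625,0,0]]'; python3 -m inch '[[0,0,0,0,0],[0,0,0,0,0]]'
```

```text
[np.float64(6.662920559372141), np.float64(-2.7471705396388053)]
time: 15.8
tool_pos: [636.7, -44.5, 330.4]
tcp_rot: [-3.14, 0.014, -0.073]
contact_force: [-1.3, 0.6, -0.8]
grip_width: 0.6
finger_force: 0.0
time: 15.97
tool_pos: [638.3, -44.8, 339.6]
tcp_rot: [3.141, -0.001, -0.073]
contact_force: [0.3, 0.0, 0.9]
grip_width: 0.2
finger_force: 0.0
```

```bash
python3 -m inch '[[-0.015,0,0,0,0],[-0.03,0,0,0,0],[-0.042,0,-0.003,0,0],[-0.050,0,-0.005,0,0],[-0.0575,0,-0.006,0,0],[-0.065,0,-0.004,0,0],[-0.073,0,-0.0014,0,0],[-0.073,0,-0.0014,0,0]]'|grep -E 'pos|cont'
python3 -m inch '[[-0.007,0,0.0035,0,0],[-0.014,0,0.0076,0,0],[-0.020,0,0.0125,0,0],[-0.026,0,0.018,0,0],[-0.026,0,0.018,0,0]]'|grep -E 'pos|cont'
```

```text
tool_pos: [564.6, -39.3, 341.4]
contact_force: [0.9, -0.2, 0.7]
tool_pos: [538.3, -37.4, 321.1]
contact_force: [0.3, -0.6, 1.0]
```

```bash
cat >> h.py <<'E'
def red(p):
    hsv=cv2.cvtColor(p["color"],cv2.COLOR_RGB2HSV)
    m=(((hsv[...,0]<8)|(hsv[...,0]>172))&(hsv[...,1]>180)&(hsv[...,2]>60)).astype(np.uint8)
    n,l,s,c=cv2.connectedComponentsWithStats(m);i=s[1:,4].argsort()[::-1][:2]+1
    return [(s[k].tolist(),c[k].round(1).tolist()) for k in i]
E
python3 - <<'E'
from h import *
p=capture("wrist");print("wrist",red(p));q=capture("side");print("side",red(q))
print(get_obs()["tool_pos"])
a=np.array([np.cos(.075),-np.sin(.075),0]);H=np.array([586,-40.4,89])
for q_ in(0.17,.5,.7,.9,1.1,1.5):
    X=H-80*np.cos(q_)*a+np.array([0,0,80*np.sin(q_)]);print(q_,proj(p,X).round(),proj(q,X).round())
E
```

```text
wrist [([303, 264, 33, 65, 674], [318.6, 279.8]), ([315, 368, 2, 22, 43], [315.5, 378.6])]
side []
[539.08762292 -37.43396134 321.49313335]
0.17 [313. 321.] [339. 232.]
0.5 [313. 329.] [336. 225.]
0.7 [312. 326.] [333. 221.]
0.9 [312. 314.] [329. 218.]
1.1 [312. 292.] [324. 215.]
1.5 [312. 218.] [314. 212.]
```

```bash
python3 -m inch '[[-0.005,0,0.006,0,0],[-0.010,0,0.0125,0,0],[-0.014,0,0.0194,0,0],[-0.0173,0,0.0267,0,0],[-0.0173,0,0.0267,0,0]]'|grep -E 'pos|cont'
python3 -m inch '[[-0.002,0,0.004,0,0],[-0.003,0,0.0076,0,0],[-0.003,0,0.0076,0,0],[-0.003,0,0.0076,0,0]]'|grep -E 'pos|cont'
```

```text
tool_pos: [520.9, -36.0, 293.3]
contact_force: [-0.7, -0.1, 0.2]
tool_pos: [518.8, -35.9, 287.1]
contact_force: [-0.5, 0.7, -0.5]
```

Run:
```python
from h import *
p=capture("wrist");save(p,"w7.png");print("wrist",red(p))
print(get_obs()["tool_pos"],get_obs()["contact_force"])
```

```text
wrist [([302, 256, 36, 73, 954], [319.1, 275.0]), ([315, 368, 2, 9, 16], [315.6, 372.1])]
[518.91416111 -35.94613829 287.3166733 ] [ 0.22765254 -0.85395412 -0.28667782]
```

View pics/w7.png

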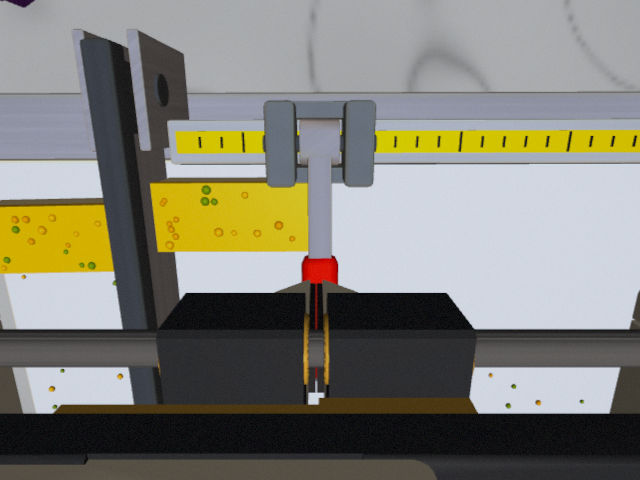

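The lever is nearly down under the fingers (red top at (320,265)) and the bar is still snug. I keep pressing until the end stop resists.

```bash
python3 -m inch '[[-0.0005,0,0.001,0,0],[-0.0005,0,0.002,0,0],[-0.0005,0,0.002,0,0]]'|grep -E 'pos|cont'
python3 -m inch '[[0,0,0.001,0,0],[0,0,0.0015,0,0],[0,0,0.0015,0,0]]'|grep -E 'pos|cont'
```

```text
tool_pos: [518.6, -35.9, 285.9]
contact_force: [-1.3, -0.0, 4.4]
tool_pos: [518.5, -35.9, 285.5]
contact_force: [-3.5, 0.8, 13.2]
```

```bash
python3 -m inch '[[0,0,0.001,0,0],[0,0,0.0015,0,0],[0,0,0.0015,0,0]]'|grep -E 'pos|cont'
```

```text
tool_pos: [518.4, -35.9, 285.1]
contact_force: [-7.0, 0.6, 21.5]
```

```bash
python3 -m inch '[[0,0,0.001,0,0],[0,0,0.001,0,0],[0,0,0.001,0,0]]'|grep -E 'pos|cont'
python3 -m inch '[[0,0,-0.006,0,0],[0,0,-0.03,0,0],[0,0,-0.07,0,0],[-0.02,0,-0.11,0,0],[-0.05,0,-0.12,0,0],[-0.05,0,-0.12,0,0],[-0.05,0,-0.12,0,0]]'|grep -E 'time|pos|cont'
python3 - <<'E'
from h import *
capture("wrist");p=capture("wrist");save(p,"w8.png");q=capture("side")
a=np.array([np.cos(.075),-np.sin(.075),0]);H=np.array([586,-40.4,89])
print(red(p),red(q))
for q_ in(0.17,.25,.4):
    X=H-80*np.cos(q_)*a+np.array([0,0,80*np.sin(q_)]);print(q_,proj(p,X).round(),proj(q,X).round())
for n,P in(("w",p),("s",q)):
  for d in tip_of(P,"lever_grip")[:1]: print(n,d["conf"],d["centre"])
E
```

```text
tool_pos: [518.4, -35.9, 284.9]
contact_force: [-9.5, 0.7, 28.0]
time: 19.53
tool_pos: [467.8, -32.1, 402.5]
contact_force: [-0.0, 0.6, 0.1]
[([308, 133, 22, 81, 1754], [318.5, 172.7])] []
0.17 [314. 175.] [339. 232.]
0.25 [313. 174.] [339. 230.]
0.4 [313. 170.] [338. 227.]
w 0.62 [316.3, 182.2]
s 0.65 [338.7, 230.5]
```

View pics/w8.png

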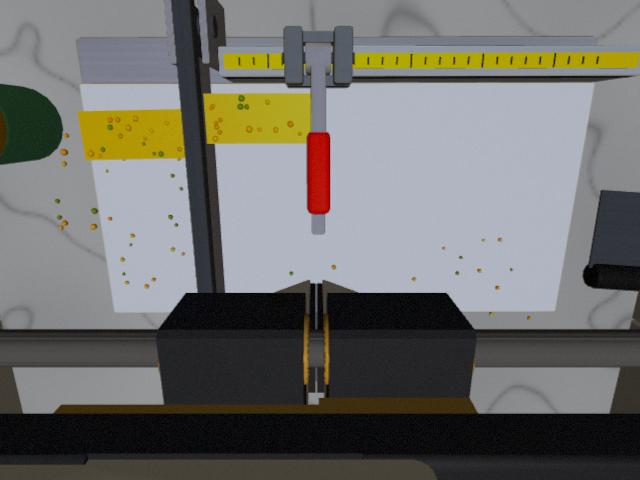

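The lever is fully down (grip at (318,173)), the bar is snug between knife and plate (columns 205–311), and the robot is clear.

```bash
python3 -c "
from plant import *
print(close_job())"
```

```text
the job is handed in; nothing more can be done
None
```

The stop was freed, slid gently until the bar sat square and snug against the closed knife (about 6 N on the bar), and locked with the lever pressed to its end stop; the job was handed in at about 20 s of the 69 s, but it returned no verdict.

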